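# Hang a cupboard door on its lift-off hinge and hold it closed

## Robot

A 6-joint arm with a two-finger parallel gripper is mounted at the origin on the work surface. World frame = base frame: x ahead of the robot, y to its left, z up, the work surface at z = 0. Lengths are in m, angles in rad, forces in N, time in s.
With the tool pointing down it reaches from about 0.3 to 0.775 m from the base axis. Payload 14.6 kg.
Tool frame: the origin (TCP) lies midway between the tips of the shut fingers; the grasp point (between the pads) lies 19 mm behind it; z points along the fingers, x is the direction in which the jaws open and shut, and the axes are right-handed (so a half turn about z gives the same grasp; the last joint's range is limited). The gripper opens to 94 mm and grips with 3 to 60 N. Pads are 16 mm wide; open, the fingers measure 119 mm over their backs; the gripper's body (75 mm by 177 mm) begins 78 mm behind the grasp point.
Start: joints at [1.045, 0.3, 1.521, -0, 1.321, -0.067], TCP at [0.244, 0.493, 0.205] pointing down, gripper open.
Joint ranges: [-3.03, 3.03], [-0.79, 2.21], [0.23, 2.52], [-1.04, 4.18], [0, 3.07], [-2.55, 2.55]. Speed limits (rad/s): [2.22, 2.22, 2.57, 3.14, 3.14, 3.14].

## Interface

Orientations are given as [roll, pitch, yaw] about the fixed x, y, z axes, in that order (R = Rz(yaw) Ry(pitch) Rx(roll)).
In Python, from rig import move_to, move_straight, goto_joints, command_gripper, hold, inverse_kinematics, get_image, PlanningError, close_job, boxes_of, silhouettes, current_clock, current_joints, current_qvel, current_effort, current_tool_pos, current_tool_rot, current_wrist_force, current_torque, current_gripper_width gives the robot as it stands. Calls block until the motion is done:
- move_to(position, orientation): joint-space move of the TCP to a pose.
- move_straight(position, rotation=None, v=0.15, stop_force=None): straight line of the TCP; rotation=None keeps the orientation; v is the mean speed in m/s. With stop_force (N) it stops when the force on the tool has changed by that much, and returns True; else False.
- goto_joints(angles): joint-space move.
- command_gripper(opening): opening from 0.0 (shut) to 1.0 (fully open); the grip force is fixed at half the most; returns when the fingers have stopped.
- hold(seconds).
- inverse_kinematics(position, orientation): joint angles nearest the present ones, or None.
- get_image(name): name is "scene" or "top" or "wrist"; returns a dict with "color" (420x560x3 uint8, blue, green, red), "fov_y" (degrees; the focal length in pixels is half the picture's height over the tangent of half this angle, whatever the lens; pixels are square), "cx", "cy" (the principal point, pixels), "D" ([k1, k2, p1, p2, k3] as OpenCV has them; the pictures are not rectified), "R" (3x3) and "t" (3): a world point X has camera coordinates R X + t. Camera axes: x right, y down, z forward; pixel columns grow to the right and rows downward; lengths in m; the calibration is good to about 2 mm. A picture is of the moment at which its call begins. There is no depth.
A pose or a line that the arm cannot do raises PlanningError and nothing moves.
- close_job(): hands the job in, once; it reports no verdict.
Trained networks look in a picture, given as the dict that the camera call returned (one of the last four; its "shot" number tells which), for a name from the list of things; names that differ only in an ending like _2 or _b are one class to them, and where a whole thing is asked for, a point or a joint stands for the part that bears it (a point fixed in the world has none). Each returns a list of dicts, best first, with "p" (0 to 1); they miss things now and then, are a little off and sometimes report something else, mostly with a low value. They report only what shows in the picture. A call takes as long as a camera call. They do not tell look-alikes from the thing itself.
- boxes_of(name, picture): "xyz" ([x, y, z] in m, in world coordinates, good to about 4 mm: the middle of the surface that is visible of it).
- silhouettes(name, picture): "mask" (420x560 bool, what is visible of it).
Readings, each from a call of its own:
- current_clock(): time.
- current_joints(): joint angles.
- current_qvel(): joint speeds.
- current_effort(): joint torques, N m.
- current_tool_pos(): TCP position.
- current_tool_rot(): TCP orientation.
- current_wrist_force(): force on the tool from outside, world axes, zero at the start.
- current_torque(): the same for the moment, N m.
- current_gripper_width(): opening from 0.0 (shut) to 1.0 (fully open).
Only numpy, scipy, OpenCV 4.12 (cv2) and the standard library are available. Lean on these libraries where they do the work, as an engineer would, in place of code of your own. Each camera call takes 0.05 s, during which the arm holds its last target.

## Task

Hang the small plywood door on the half-built cupboard: first stand the collared hinge pin upright in the hinge knuckle on the cupboard's jamb, collar down on the knuckle, and let go of it; then take the door out of its stand and lower its own knuckle over the pin until it rests on the collar. Finish while still holding the door in the gripper - level and closed, that is in line with the jamb and over the sill, clear of the jamb and sill themselves - so that a colleague can mark the catch; do not let go of it. Leave the punch and bolt in the block, and the tape measure, spare hinge leaf and sanding block where they are.

Things in the scene. Friction and masses are not known exactly. Their poses are not given: they have to be found in the camera images.
- cupboard: half-built plywood cupboard fixed on the bench. Origin on the bench below the hinge axis; x out of its front, y from the jamb along the front, z up. Jamb (wooden post): front face x = -22 mm, 30 deep, y = -53 to -3, top z = 162; behind it a side panel as high, back to x = -202. Sill (bottom board): x = -202 to -22, y = -53 to 200, 18 mm thick
- jamb_bore (a point): top centre of the jamb knuckle's bore, on the hinge axis, 85 mm above the bench; axes as the cupboard's. The jamb knuckle is an upright steel tube, 20 mm outside, 10.6 mm through bore, z = 50 to 85 mm, carried by a hinge leaf screwed to the jamb's front
- pin: steel hinge pin, 9 mm thick, 45 g, upright in one of the block's bores at the start. Origin on its axis at the underside of its collar, z up. Collar 17 mm wide, 3 mm high; below it a 30 mm spigot with tapered foot (goes into the jamb knuckle); above it 42 mm of shaft: 33 straight, then a 9 mm tapered nose
- block: fixed light wooden block, 170 x 60 x 50 mm high, origin at the centre of its underside, x along its length. Three bores of 12 mm, 40 mm deep, at x = -55, 0 and 55 mm on its middle line hold, in any order, the hinge pin, a punch and a bolt, collar or head resting on the block's top
- stand: fixed wooden door stand, a board 85 x 190 x 12 mm (x, y, z) with two battens along y that leave a 21 mm groove; batten tops 47 mm above the bench. Origin at the centre of its underside. The door stands upright in the groove at the start
- door: loose plywood door, 18 (x) x 180 (y) x 135 mm (z), 0.29 to 0.45 kg, upright in the stand at the start, lower edge 12 mm above the bench. Origin: middle of its lower edge; x out of its front. Centre of mass near y = -7, z = 69 mm. A knob stands 23 mm out of the front at y = 68, z = 70. Closed, its axes match the cupboard's, its front is flush with the jamb's, 6 mm beside it, 10 mm above the sill
- door_bore (a point): lower end, on the axis, of the door knuckle's bore, at (31, -93, 60) mm from the door's origin; axes as the door's. The knuckle is a steel tube, 20 mm outside, 11.2 mm through bore, 38 mm long (to z = 98 mm of the door), on a 4 mm hinge leaf that covers y = -86 to -36, z = 60 to 98 mm of the door's front
- punch: dark steel punch standing in the block, grip 15 mm in diameter and 30 mm high, no collar; origin at the underside of the grip. To be left alone
- bolt: bolt standing in the block with a flat hexagon head 19 mm across and 8 mm high; origin at the underside of the head. To be left alone
- spare_leaf: loose steel hinge leaf with one knuckle lying on the bench in front of the cupboard, about 65 x 38 x 31 mm; to be left alone
- tape: green tape measure, 64 x 34 x 60 mm high, on the bench; to be left alone
- sander: cork sanding block, 110 x 60 x 24 mm, lying on the cupboard's bottom board; to be left alone
There are look-alikes about, which are no part of the job. What is shaped like the door but blue is not meant.

How it is judged:
On the way:
1. the hinge pin stands in the jamb knuckle, collar down on it, upright and let go (distance between pin and jamb_bore below 0.003 m and angle between pin's own z axis and vertical below 0.07 rad and contact force between the fingers and pin below 0.1 N), for 0.2 s.
At the end, for the whole second after the job is handed in: Pin in the jamb knuckle, collar within 3 mm of its top, leaning under 4 deg; door knuckle on the pin, bores within 3 mm, 1 to 6 mm above the jamb knuckle; door level within 1.7 deg, in line with the jamb within 4 deg over the sill, gripped with over 2 N, pressing the cupboard under 2 N, still (distance between pin and jamb_bore below 0.003 m and angle between pin's own z axis and vertical below 0.07 rad and horizontal distance between door_bore and jamb_bore below 0.003 m and z of door_bore in the frame of jamb_bore between 0.001 and 0.006 m and angle between door's own z axis and vertical below 0.03 rad and angle between the x axis of door and the x axis of cupboard, either way round below 0.07 rad and y of door in the frame of cupboard above 0.05 m and contact force between the fingers and door above 2 N and contact force between door and cupboard below 2 N and linear speed of each of door, pin below 0.02 m/s); the arm keeps its last pose, push and grip.
It fails at once if the punch, bolt, tape measure, spare leaf or sanding block is shifted by more than 40 mm, or the tape is knocked over (distance of any of punch, bolt, spare_leaf, tape, sander from where it was at the start of the episode above 0.04 m or angle between tape's own z axis and vertical above 0.7 rad).
It also fails if it takes over 59 s, if anything falls off the work surface, if the arm or the gripper's body presses on something with over 40 N, if the wrist force passes 120 N, or if a joint passes its speed limit or range.

## Working session

There is one attempt and no reset: what is moved stays moved. The work goes in short steps, each a Python script; the robot and the scene stay as the last script left them, time stands still between calls to the robot, and variables do not carry over. Pictures are saved under pics/ and viewed, and the job is handed in when it is done.

```bash
ls; mkdir -p pics; python3 - <<'E'
from rig import *
import cv2
for n in ["scene","top","wrist"]:
    im=get_image(n); cv2.imwrite(f"pics/{n}0.png",im["color"])
    print(n,im["fov_y"],im["cx"],im["cy"],im["D"],im["R"],im["t"])
    for o in ["cupboard","pin","block","stand","door","punch","bolt","spare_leaf","tape","sander"]:
        print(o,[(([round(float(v),3) for v in b["xyz"]]),round(float(b["p"]),2)) for b in boxes_of(o,im)])
print(current_clock())
E
```

```text
pics
scene 51.6121319521757 281.9464465181418 203.0090707234233 [-0.01167381  0.          0.          0.          0.        ] [[-0.62593655  0.77973393  0.01477945]
 [ 0.60142114  0.49468603 -0.62735823]
 [-0.49648368 -0.38379778 -0.77859053]] [ 0.29502848 -0.25652511  1.3906151 ]
cupboard [([0.488, -0.016, 0.018], 0.69)]
pin [([0.486, 0.358, 0.066], 0.51)]
block [([0.497, 0.37, 0.05], 0.8)]
stand [([0.488, -0.312, 0.036], 0.9)]
door [([0.226, -0.387, 0.082], 0.92), ([0.489, -0.307, 0.112], 0.7), ([0.466, 0.416, 0.061], 0.5)]
punch [([0.512, 0.314, 0.075], 0.65)]
bolt [([0.467, 0.411, 0.064], 0.55)]
spare_leaf [([0.751, 0.196, 0.013], 0.84)]
tape [([0.732, -0.257, 0.049], 0.55)]
sander [([0.48, 0.099, 0.041], 0.62)]
top 44.19453373167937 271.73096250469786 201.55571689584673 [0.02717619 0.         0.         0.         0.        ] [[-0.01405771 -0.99979277 -0.01472437]
 [-0.98735689  0.01620511 -0.15768251]
 [ 0.15788844  0.01232156 -0.98738008]] [0.01169437 0.5097544  1.49140951]
cupboard [([0.479, 0.019, 0.017], 0.8)]
pin []
block [([0.477, 0.02, 0.019], 0.6), ([0.482, 0.36, 0.049]
[... 205 characters left out ...]
), ([0.745, 0.191, 0.019], 0.67)]
tape [([0.72, -0.265, 0.059], 0.69)]
sander [([0.465, 0.093, 0.042], 0.71), ([0.481, 0.357, 0.05], 0.44)]
wrist 68.99337760435974 281.91424434817577 207.84188745457652 [-0.03380341  0.          0.          0.          0.        ] [[ 4.42970878e-01  8.96535996e-01 -9.57007140e-05]
 [ 8.61854449e-01 -4.25805610e-01  2.75493176e-01]
 [ 2.46948799e-01 -1.22117934e-01 -9.61303022e-01]] [-0.5504813  -0.02898374  0.39205711]
cupboard [([0.447, 0.172, 0.017], 0.97)]
pin [([0.479, 0.365, 0.049], 0.47)]
block [([0.477, 0.365, 0.051], 0.85), ([0.45, 0.168, 0.015], 0.64)]
stand []
door []
punch []
bolt [([0.462, 0.409, 0.057], 0.47)]
spare_leaf []
tape []
sander []
1.65
```

View pics/scene0.png

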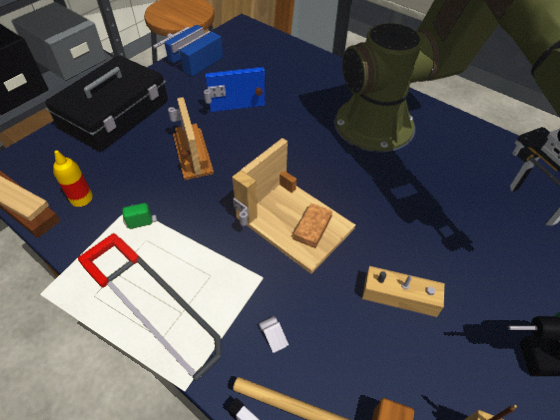

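View pics/top0.png

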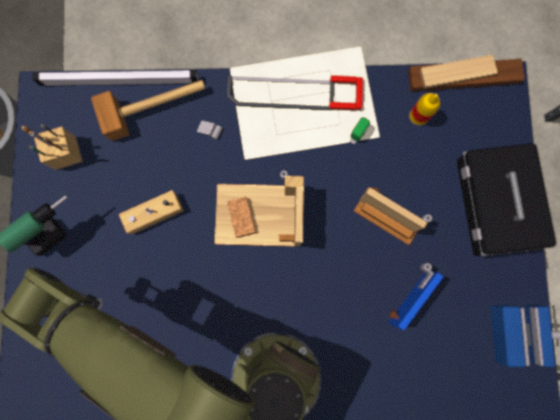

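View pics/wrist0.png

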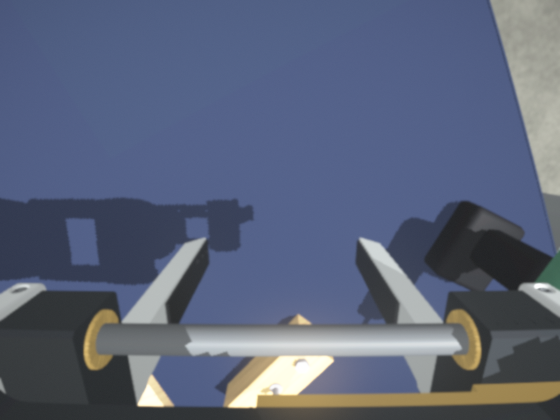

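```bash
cat > h.py <<'E'
import numpy as np, cv2
from rig import *
from scipy.spatial.transform import Rotation as Ro
def K(im):
    f=210/np.tan(np.radians(im["fov_y"])/2); return np.array([[f,0,im["cx"]],[0,f,im["cy"]],[0,0,1]])
def proj(X,im):
    X=np.atleast_2d(np.array(X,float)); R=np.array(im["R"]);t=np.array(im["t"])
    p,_=cv2.projectPoints(X.reshape(-1,1,3),cv2.Rodrigues(R)[0],t,K(im),np.array(im["D"])); return p.reshape(-1,2)
def unproj(uv,im,z):
    uv=np.atleast_2d(np.array(uv,float)); n=cv2.undistortPoints(uv.reshape(-1,1,2),K(im),np.array(im["D"])).reshape(-1,2)
    R=np.array(im["R"]);t=np.array(im["t"]);C=-R.T@t; d=np.c_[n,np.ones(len(n))]@R
    return C+d*((z-C[2])/d[:,2])[:,None]
def ray(uv,im):
    n=cv2.undistortPoints(np.array([[uv]],float),K(im),np.array(im["D"])).reshape(2); R=np.array(im["R"]);t=np.array(im["t"])
    d=R.T@np.r_[n,1]; return -R.T@t, d/np.linalg.norm(d)
def tri(l):
    A=np.zeros((3,3));b=np.zeros(3)
    for uv,im in l:
        C,d=ray(uv,im);P=np.eye(3)-np.outer(d,d);A+=P;b+=P@C
    return np.linalg.solve(A,b)
def crop(im,u,v,w,h,s,fn):
    c=im["color"][max(0,v):v+h,max(0,u):u+w]; cv2.imwrite(fn,cv2.resize(c,None,fx=s,fy=s,interpolation=cv2.INTER_CUBIC))
def save(im,n):
    import pickle; pickle.dump({k:v for k,v in im.items()},open(f"pics/{n}.pkl","wb")); cv2.imwrite(f"pics/{n}.png",im["color"])
def load(n):
    import pickle; return pickle.load(open(f"pics/{n}.pkl","rb"))
E
python3 - <<'E'
from h import *
print(current_clock(),current_tool_pos(),current_tool_rot(),current_gripper_width())
s=get_image("scene");save(s,"s1");t=get_image("top");save(t,"t1");w=get_image("wrist");save(w,"w1")
for o in ["door","stand","cupboard"]:
  for im,n in((s,"s"),(t,"t")):
    for i,m in enumerate(silhouettes(o,im)): 
        np.save(f"pics/m_{o}_{n}{i}.npy",m["mask"]); ys,xs=np.where(m["mask"]); print(o,n,i,m["p"],xs.mean(),ys.mean(),len(xs))
R=Ro.from_euler("xyz",current_tool_rot()).as_matrix();p=np.array(current_tool_pos())
Rc=np.array(w["R"]);C=-Rc.T@np.array(w["t"])
print("cam in tool",R.T@(C-p)); print("cam R in tool cols\n",R.T@Rc.T)
a=cv2.resize(s["color"][230:330,350:460],None,fx=4,fy=4,interpolation=cv2.INTER_CUBIC)
b=cv2.resize(s["color"][130:275,160:360],None,fx=4,fy=4,interpolation=cv2.INTER_CUBIC)
cv2.imwrite("pics/ca.png",a);cv2.imwrite("pics/cb.png",b)
crop(t,200,160,240,100,3,"pics/cc.png")
E
```

```text
1.65 [0.24357964 0.49310954 0.2054281 ] [3.14156163e+00 1.51330741e-05 1.11200484e+00] 0.9964311729889578
door s 0 0.82 234.83797127468583 89.39093357271095 2228
door s 1 0.61 186.5771567436209 133.13244228432563 823
door t 0 0.69 415.3965517241379 297.85796387520526 1218
door t 1 0.56 393.51229105211405 210.18092428711898 1017
stand t 0 0.78 385.1587651598677 222.41234840132304 907
cupboard s 0 0.9 281.469929245283 207.83888561320754 6784
cupboard t 0 0.87 263.38846238210135 212.54507567449002 4559
cam in tool [ 0.00052044 -0.0801018  -0.17937753]
cam R in tool cols
 [[ 9.99999988e-01 -5.68175011e-05 -1.44991345e-04]
 [ 9.45647784e-05  9.61298980e-01  2.75507281e-01]
 [ 1.23726397e-04 -2.75507292e-01  9.61298974e-01]]
```

View pics/ca.png

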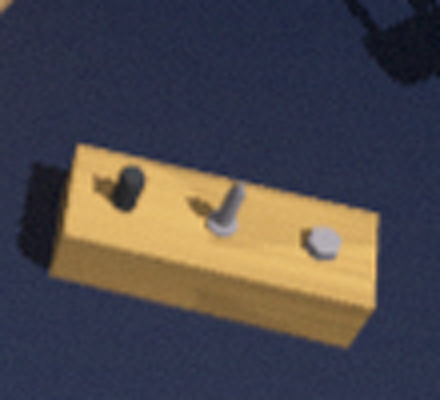

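View pics/cb.png

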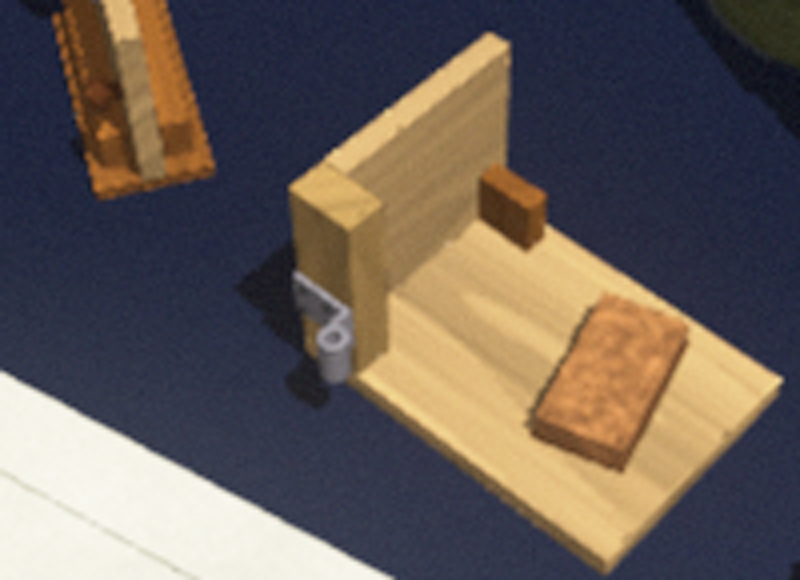

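View pics/cc.png

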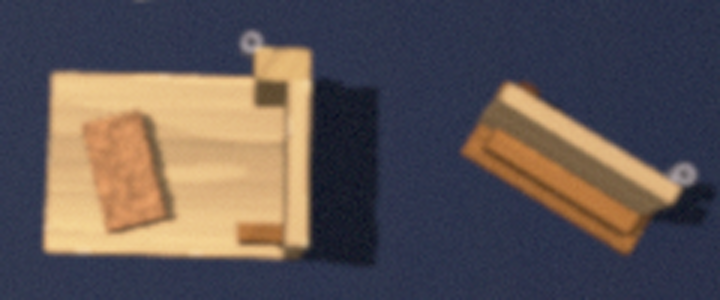

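```bash
python3 - <<'E'
from h import *
s=load("s1");t=load("t1")
f=lambda u,v:(350+u/4,230+v/4)
print("collar",unproj(f(222,226),s,.053),"tip",unproj(f(238,187),s,.095),"bolt",unproj(f(323,241),s,.058),"punch",unproj(f(131,177),s,.08))
# block top corners scene
print(unproj([f(78,146),f(378,213),f(375,308),f(66,235)],s,.05))
# top: ring of jamb knuckle, door knuckle
g=lambda u,v:(200+u/3,160+v/3)
print("jamb top",unproj(g(251,43),t,.085),"scene",unproj((160+335/4,130+336/4),s,.085))
print("tri", tri([(g(251,43),t),((160+335/4,130+336/4),s)]))
print("door knuckle top",unproj(g(683,175),t,.110))
print("door top corners",unproj([g(503,85),g(515,82),g(683,187),g(668,207)],t,.147))
# cupboard: jamb top corners scene z=.162 ; 
c=lambda u,v:(160+u/4,130+v/4)
print("jamb corners: front/outer, front/inner, inner/back",unproj([c(291,187),c(347,230),c(384,205),c(493,34)],s,.162))
print("sill corners",unproj([c(605,567),c(782,380)],s,.018))
print("top jamb",unproj([g(312,49),g(255,49),g(255,82)],t,.162)," sill ",unproj([g(50,72),g(45,252)],t,.018))
p0=np.array(current_tool_pos())
E
```

```text
collar [[0.48953149 0.36642489 0.053     ]] tip [[0.48944537 0.36487635 0.095     ]] bolt [[0.46552681 0.41473497 0.058     ]] punch [[0.51140704 0.31478766 0.08      ]]
[[0.49456866 0.27645023 0.05      ]
 [0.42464257 0.43080481 0.05      ]
 [0.47913926 0.4550869  0.05      ]
 [0.54766275 0.30127986 0.05      ]]
jamb top [[ 0.58207154 -0.03233374  0.085     ]] scene [[ 0.58352952 -0.02955438  0.085     ]]
tri [ 0.5822866  -0.03181022  0.08202056]
door knuckle top [[ 0.44419155 -0.43159919  0.11      ]]
door top corners [[ 0.52538798 -0.26214644  0.147     ]
 [ 0.52800001 -0.27323335  0.147     ]
 [ 0.42873573 -0.42023962  0.147     ]
 [ 0.41076375 -0.40567575  0.147     ]]
jamb corners: front/outer, front/inner, inner/back [[ 0.5592784  -0.08035053  0.162     ]
 [ 0.56334299 -0.032893    0.162     ]
 [ 0.53531548 -0.02909742  0.162     ]
 [ 0.38153714 -0.07091559  0.162     ]]
sill corners [[0.57448304 0.17124473 0.018     ]
 [0.39246051 0.17825402 0.018     ]]
top jamb [[ 0.55903342 -0.08705799  0.162     ]
 [ 0.55993301 -0.03498012  0.162     ]
 [ 0.52923834 -0.03442596  0.162     ]]  sill  [[0.57000369 0.17007993 0.018     ]
 [0.38858442 0.17451131 0.018     ]]
```

```bash
python3 - <<'E'
from h import *
yaw=np.radians(24.7)
move_to([0.4893,0.3655,0.16],[np.pi,0,yaw])
w=get_image("wrist");save(w,"w2")
print(current_clock(),current_tool_pos(),current_tool_rot(),current_wrist_force())
print(proj([[.4893,.3655,.053],[.4893,.3655,.095],current_tool_pos()],w))
E
```

```text
3.2333 [0.48842693 0.36657614 0.16047189] [-3.14134871e+00 -5.57899372e-04  4.33547362e-01] [-0.81059945  0.43782492 -0.32279551]
[[281.62677662 207.27467773]
 [281.61402686 220.88947496]
 [281.04756916 251.40221218]]
```

View pics/w2.png

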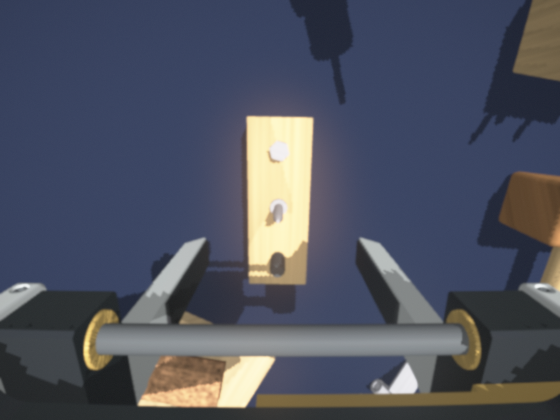

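```bash
python3 - <<'E'
from h import *
hold(0.2)
print(current_clock(),current_tool_pos(),current_tool_rot(),current_wrist_force(),current_qvel())
w=get_image("wrist");save(w,"w3");crop(w,235,105,90,190,4,"pics/c3.png")
for z in(.05,): print(unproj([(247,117),(313,117)],w,z))
E
```

```text
3.4333 [0.48866242 0.36624636 0.16030039] [-3.14150104e+00 -3.31714129e-04  4.32757235e-01] [0.26584166 0.47322921 0.54206627] [-6.32195502e-03  1.07608017e-03 -1.25354009e-03 -2.10319716e-03
 -1.12249504e-03  7.80307108e-05]
[[0.42528814 0.42907503 0.05      ]
 [0.47991169 0.4542958  0.05      ]]
```

View pics/c3.png

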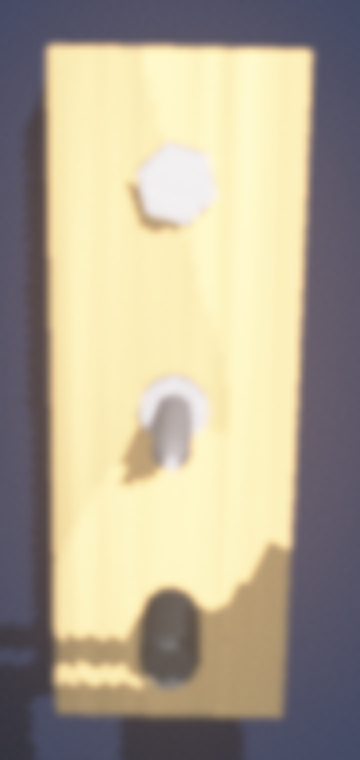

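```bash
python3 - <<'E'
from h import *
w=load("w3")
print(unproj([(278.75,206.6)],w,.053),unproj([(277.8,220.8)],w,.095),unproj((235+175/4,105+184/4),w,.058))
print(current_clock(),current_tool_pos())
E
```

```text
[[0.48661068 0.36484409 0.053     ]] [[0.48648224 0.36412737 0.095     ]] [[0.4641221  0.41400463 0.058     ]]
3.4833 [0.48881822 0.36610339 0.16025747]
```

```bash
python3 - <<'E'
from h import *
yaw=np.radians(24.7)
command_gripper(0.5)
move_straight([0.4867,0.3645,0.10],[np.pi,0,yaw],v=0.15)
move_straight([0.4867,0.3645,0.058],v=0.1,stop_force=8)
hold(0.15)
print(current_clock(),current_tool_pos(),current_wrist_force())
command_gripper(0.0)
print(current_clock(),current_tool_pos(),current_wrist_force(),current_gripper_width()*94)
move_straight([0.4867,0.3645,0.165],v=0.2)
w=get_image("wrist");save(w,"w4");crop(w,190,200,180,110,4,"pics/c4.png")
print(current_clock(),current_tool_pos(),current_wrist_force(),current_gripper_width()*94)
E
```

```text
5.6167 [0.48707382 0.36475224 0.05886629] [-0.00260845  0.06140335 -0.15714234]
6.3083 [0.48669373 0.36449673 0.0580013 ] [-0.55800801  0.53674935  0.32771504] 7.738271196466661
7.0417 [0.48611714 0.36412285 0.16316675] [-0.69288447  0.17668061 -0.70096037] 8.451464435616304
```

View pics/w4.png

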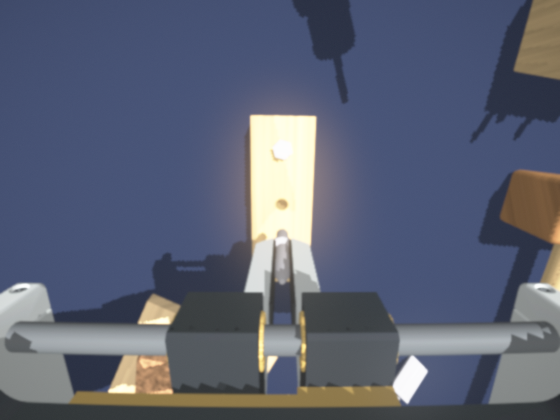

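View pics/c4.png

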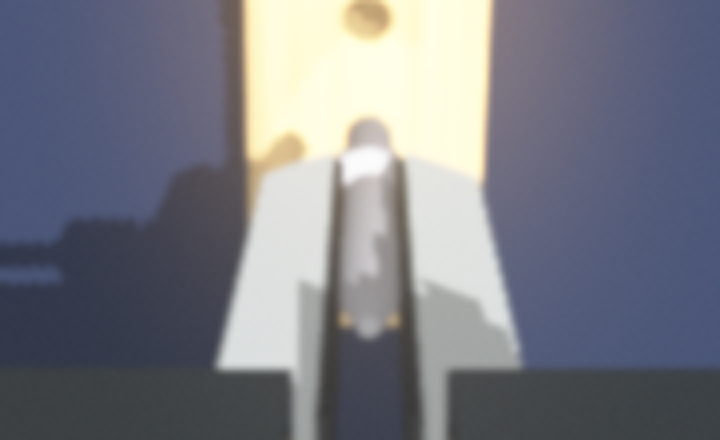

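```bash
python3 - <<'E'
from h import *
w=load("w4")
Rc=np.array(w["R"]);C=-Rc.T@np.array(w["t"])
# use fixed cam-in-tool transform
M=np.array([[1,-5.7e-5,-1.45e-4],[9.5e-5,.961299,.275507],[1.24e-4,-.275507,.961299]]);c=np.array([.00052,-.0801,-.17938])
def pt(P): 
    X=(np.atleast_2d(P)-c)@M; f=K(w)[0,0]
    return np.c_[w["cx"]+f*X[:,0]/X[:,2], w["cy"]+f*X[:,1]/X[:,2]]
for y in(-.003,0,.003): print(y,pt([[0,y,.038],[0,y-.0045,.005],[0,y,-.037],[0,y-.0085,.006],[0,y+.002,-.037]]).round(1).tolist())
E
```

```text
-0.003 [[281.3, 226.7], [281.2, 237.3], [281.0, 275.3], [281.2, 230.9], [281.0, 278.7]]
0 [[281.3, 230.5], [281.2, 241.6], [281.0, 280.5], [281.2, 235.3], [281.0, 283.9]]
0.003 [[281.3, 234.2], [281.2, 245.9], [281.0, 285.6], [281.2, 239.6], [281.0, 289.0]]
```

```bash
python3 - <<'E'
from h import *
yaw=np.radians(-93)
move_to([0.584,-0.025,0.17],[np.pi,0,yaw])
hold(0.4)
w=get_image("wrist");save(w,"w5");crop(w,190,160,180,150,4,"pics/c5.png")
print(current_clock(),current_tool_pos(),current_tool_rot(),current_joints())
E
```

```text
8.9833 [ 0.58401378 -0.02484089  0.16999887] [-3.14157984e+00 -2.65697079e-05 -1.62275286e+00] [-1.05151276e-01  4.06014583e-01  1.46228206e+00 -2.70386237e-05
  1.27328181e+00  1.51760951e+00]
```

View pics/w5.png

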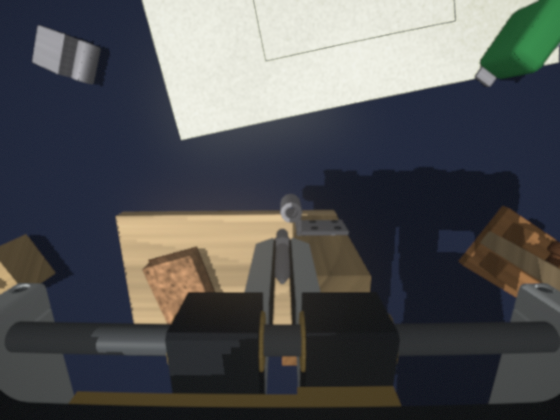

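View pics/c5.png

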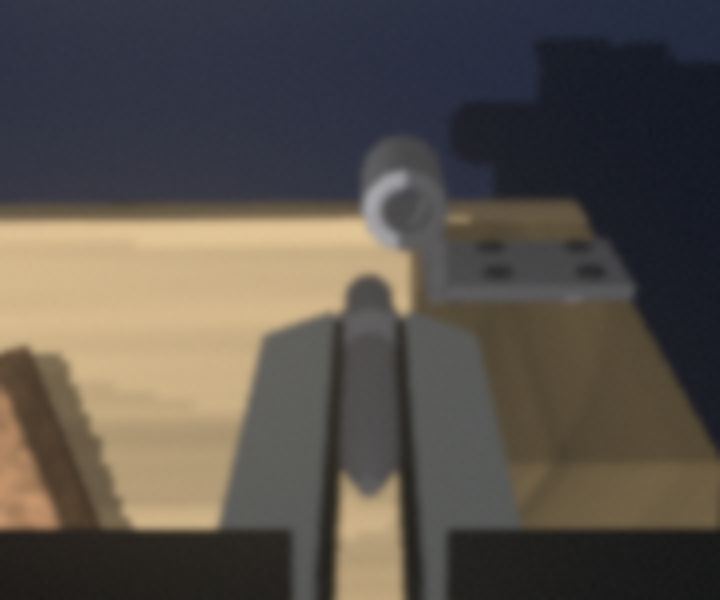

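```bash
python3 - <<'E'
from h import *
w=load("w5")
print("bore",unproj((290.5,212.25),w,.085), "corr", unproj((289.7,212.25),w,.085))
e=unproj([(120,211.5),(265,211.5)],w,.018);d=e[0]-e[1];print(e,np.degrees(np.arctan2(-d[0],d[1])))
# edge row profile
g=cv2.cvtColor(w["color"],cv2.COLOR_BGR2GRAY).astype(float)
ps=[]
for u in range(130,262,6):
    col=g[195:225,u];dd=np.diff(col);i=int(np.argmax(dd));
    a=dd[max(i-2,0):i+3];ps.append((u,195+.5+ (np.arange(max(i-2,0),i+3)*a).sum()/a.sum()))
ps=np.array(ps);print(ps[::4]);pf=np.polyfit(ps[:,0],ps[:,1],1);
e=unproj([(130,np.polyval(pf,130)),(260,np.polyval(pf,260))],w,.018);d=e[0]-e[1];print(e,np.degrees(np.arctan2(-d[0],d[1])))
E
```

```text
bore [[ 0.58453169 -0.03217298  0.085     ]] corr [[ 0.58456931 -0.03145121  0.085     ]]
[[ 0.57526437  0.16126976  0.018     ]
 [ 0.56668015 -0.00433496  0.018     ]] -2.9673056948628274
[[130.         215.58333333]
 [154.         215.20103093]
 [178.         214.62244898]
 [202.         214.55504587]
 [226.         214.59259259]
 [250.         214.32407407]]
[[0.5700835  0.15053376 0.018     ]
 [0.56385339 0.00154108 0.018     ]] -2.39442078253354
```

```bash
python3 - <<'E'
from h import *
yaw=np.radians(-92.7)
move_straight([0.5853,-0.0315,0.134],[np.pi,0,yaw],v=0.1)
hold(0.4)
w=get_image("wrist");save(w,"w6");crop(w,220,190,120,110,6,"pics/c6.png")
s=get_image("scene");save(s,"s6");crop(s,210,160,70,80,8,"pics/d6.png")
print(current_clock(),current_tool_pos(),current_tool_rot())
E
```

```text
10.0 [ 0.58534432 -0.03146949  0.13413504] [-3.14137897e+00  8.14897078e-06 -1.61787437e+00]
```

View pics/c6.png

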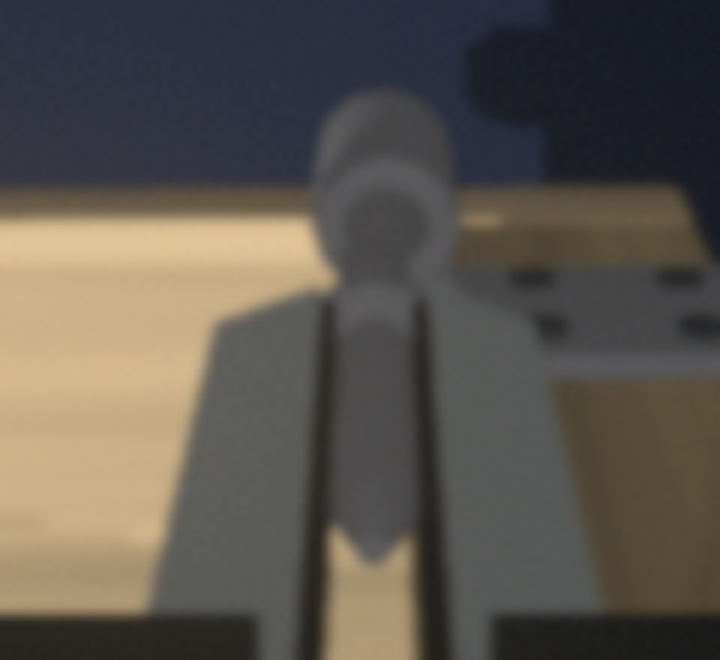

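View pics/d6.png

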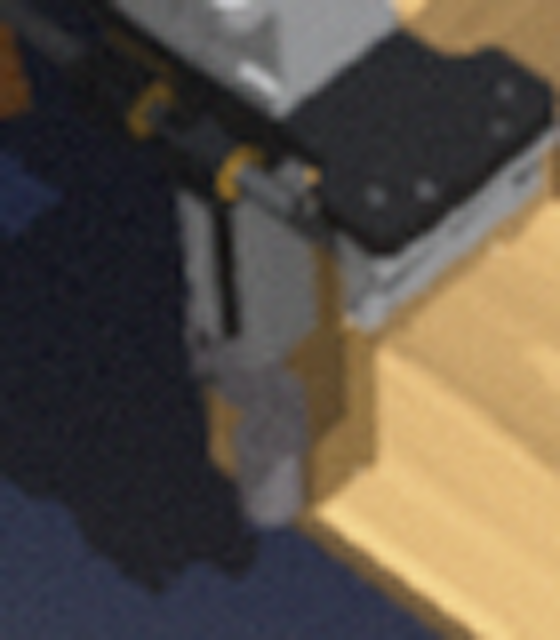

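```bash
python3 - <<'E'
from h import *
w=load("w6")
print(unproj([(284.3,227.4),(283.3,227.4)],w,.085))
w=load("w5");print(unproj([(290.5,212.25),(289.5,212.25)],w,.085))
# pin at foot in this view, y=0 tool
import pickle
w=load("w6");p=np.array([0.58534432,-0.03146949,0.134]);print(proj([p-[0,0,.038],p-[0,0,.085-.05]],w), proj([p+[0,0,.037]],w))
E
```

```text
[[ 0.58444786 -0.03292475  0.085     ]
 [ 0.58448537 -0.03213304  0.085     ]]
[[ 0.58453169 -0.03217298  0.085     ]
 [ 0.58457871 -0.03127076  0.085     ]]
[[282.4412519  231.24160136]
 [282.44937775 232.6354247 ]] [[282.73176924 281.13300616]]
```

```bash
python3 - <<'E'
from h import *
yaw=np.radians(-92.7)
move_straight([0.5848,-0.0327,0.130],[np.pi,0,yaw],v=0.05)
hold(0.2)
f0=np.array(current_wrist_force())
r=move_straight([0.5848,-0.0327,0.091],v=0.03,stop_force=6)
print(r,current_clock(),current_tool_pos(),np.array(current_wrist_force())-f0,current_torque())
E
```

```text
True 11.5917 [ 0.58477618 -0.03269908  0.09292566] [-1.68087947 -0.94169852  6.0141588 ] [0.06755802 0.40761936 0.02363345]
```

```bash
python3 - <<'E'
from h import *
command_gripper(0.3); hold(0.1)
print(current_clock(),current_tool_pos(),current_wrist_force())
move_straight([0.5848,-0.0327,0.19],v=0.2)
w=get_image("wrist");save(w,"w7");crop(w,220,160,120,110,6,"pics/c7.png")
s=get_image("scene");save(s,"s7")
print(current_clock(),current_tool_pos(),boxes_of("pin",w))
E
```

```text
12.2167 [ 0.58432508 -0.03267532  0.09210524] [-0.1215632  -0.45816852  0.12153113]
12.9583 [ 0.58415299 -0.03264033  0.18821926] [{'xyz': [0.5846, -0.0353, 0.0956], 'p': 0.86}, {'xyz': [0.5233, -0.2688, 0.0877], 'p': 0.3}]
```

View pics/c7.png

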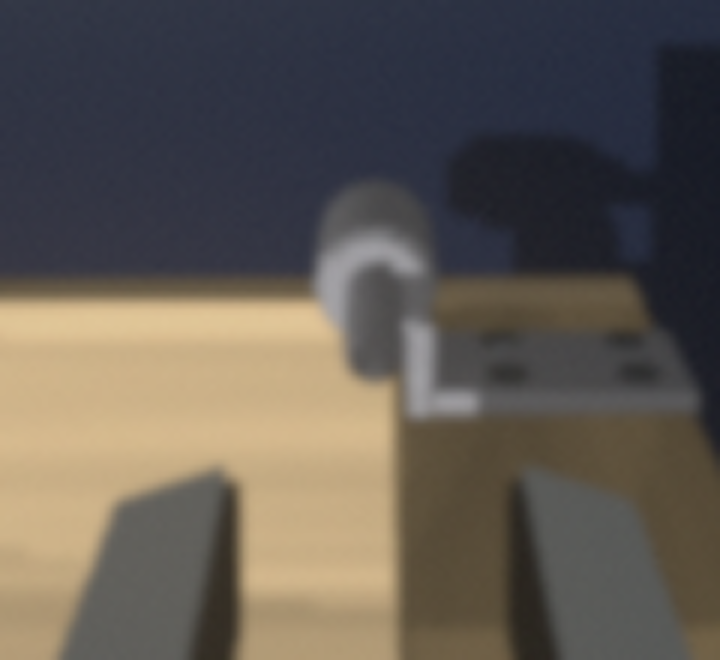

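```bash
python3 - <<'E'
from h import *
yaw=np.radians(-34)
move_straight([0.58,-0.05,0.24],v=0.25)
command_gripper(0.6)
move_to([0.4666,-0.343,0.23],[np.pi,0,yaw])
hold(0.4)
w=get_image("wrist");save(w,"w8")
print(current_clock(),current_tool_pos(),current_tool_rot(),[(b['xyz'],b['p']) for b in boxes_of("door",w)])
E
```

```text
15.8583 [ 0.46667251 -0.34289077  0.22997028] [ 3.14157311e+00  7.52625251e-05 -5.93245185e-01] [([0.4743, -0.3358, 0.146], 0.88), ([0.1837, -0.3456, 0.0748], 0.58)]
```

View pics/w8.png

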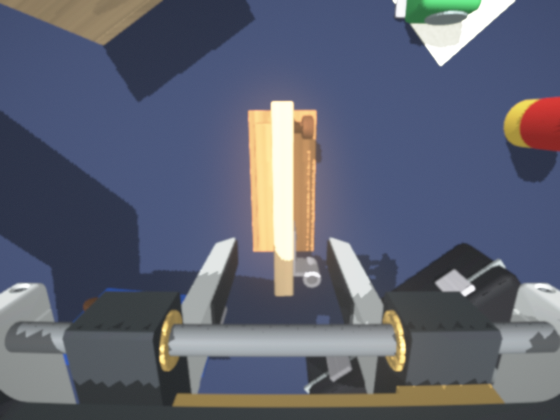

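```bash
python3 - <<'E'
from h import *
w=load("w8");crop(w,235,95,100,205,3,"pics/c8.png")
E
```

```text
(no output)
```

View pics/c8.png

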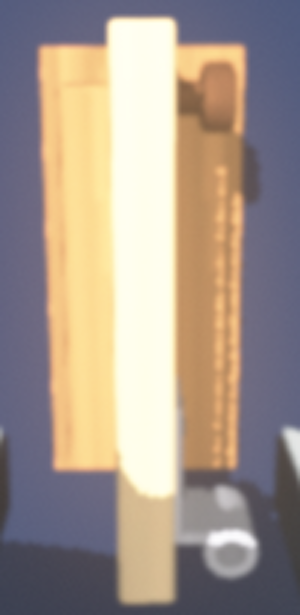

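```bash
python3 - <<'E'
from h import *
w=load("w8");f=lambda u,v:(235+u/3,95+v/3)
P=unproj([f(107,18),f(176,17),f(118,603),f(175,603)],w,.147);print(P)
a=(P[0]+P[1])/2;b=(P[2]+P[3])/2;d=a-b;yaw=np.arctan2(-d[0],d[1]);print("len",np.linalg.norm(d),"yaw",np.degrees(yaw),"mid",(a+b)/2, "widths",np.linalg.norm(P[0]-P[1]),np.linalg.norm(P[2]-P[3]))
c=(a+b)/2;R=np.array([[np.cos(yaw),-np.sin(yaw)],[np.sin(yaw),np.cos(yaw)]])
k=unproj(f(231,553),w,.110)[0];print("knuckle",k,"in door",R.T@(k[:2]-c[:2]))
print("target y=-7",c[:2]+R@[0,-.007])
E
```

```text
[[ 0.51309731 -0.25798683  0.147     ]
 [ 0.52878139 -0.26825003  0.147     ]
 [ 0.41388021 -0.4082711   0.147     ]
 [ 0.42925406 -0.41865121  0.147     ]]
len 0.1802159106716138 yaw -33.46355752853743 mid [ 0.47125324 -0.33828979  0.147     ] widths 0.018743627880135005 0.018549983855368397
knuckle [ 0.44596483 -0.43287505  0.11      ] in door [ 0.0310584  -0.09285069]
target y=-7 [ 0.4673934  -0.34412945]
```

```bash
python3 - <<'E'
from h import *
yaw=np.radians(-33.5)
move_straight([0.4674,-0.3441,0.17],[np.pi,0,yaw],v=0.15)
move_straight([0.4674,-0.3441,0.096],v=0.12,stop_force=10)
hold(0.2)
print(current_clock(),current_tool_pos(),current_wrist_force())
command_gripper(0.0)
print(current_clock(),current_tool_pos(),current_wrist_force(),current_gripper_width()*94)
f=current_wrist_force()
move_straight([0.4674,-0.3441,0.19],v=0.12)
hold(.2)
print(current_clock(),current_tool_pos(),current_wrist_force(),current_torque(),current_gripper_width()*94)
w=get_image("wrist");save(w,"w9");s=get_image("scene");save(s,"s9")
print(inverse_kinematics([.56,.055,.28],[np.pi,0,np.radians(-2.7)]))
E
```

```text
17.425 [ 0.46765638 -0.3443248   0.0967449 ] [-0.16914943  0.09850384  0.00074319]
18.1 [ 0.46738357 -0.34408698  0.09597802] [0.37144816 0.27256649 0.32555506] 17.61253185748634
19.2333 [ 0.46722963 -0.34397669  0.18931424] [ 0.5088662  -0.18005978 -4.17783379] [-0.03680723  0.12446126 -0.01330216] 17.63872238797189
[ 3.28101698e-02  2.84138093e-01  1.36942562e+00 -4.44089210e-16
  1.48802894e+00  7.99340596e-02]
```

View pics/w9.png

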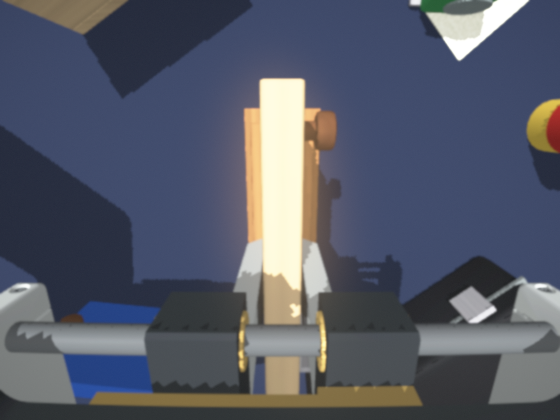

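View pics/s9.png

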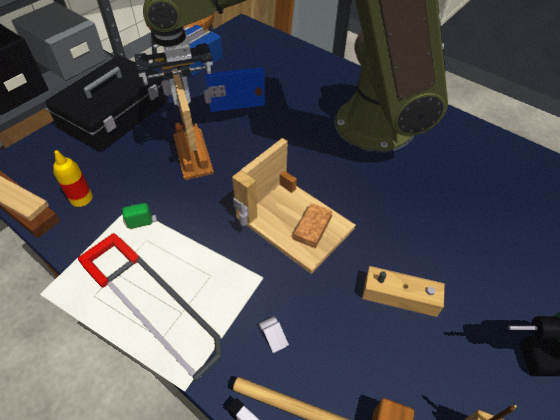

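```bash
python3 - <<'E'
from h import *
w=load("w9");p=np.array(current_tool_pos());yw=current_tool_rot()[2];c,s=np.cos(yw),np.sin(yw);R=np.array([[c,-s,0],[s,c,0],[0,0,1]])
print(proj([p+R@[x,.097,.051] for x in(-.009,.009)],w))
move_straight([0.4674,-0.3441,0.285],v=0.2)
yaw=np.radians(-2.7)
move_to([.5574,.0547,.285],[np.pi,0,yaw]); 
move_straight([.5574,.0547,.175],v=.12)
hold(.4)
print(current_clock(),current_tool_pos(),current_tool_rot(),current_wrist_force())
for n in("wrist","scene","top"):
    w=get_image(n);save(w,n[0]+"10")
crop(load("s10"),200,110,150,140,5,"pics/ds10.png");crop(load("t10"),230,150,90,80,7,"pics/dt10.png")
E
```

```text
[[258.75814595  77.70076194]
 [304.81392585  77.69089627]]
22.9417 [0.55741833 0.05469448 0.17513918] [ 3.14159073e+00 -1.75042301e-04 -4.71073438e-02] [-0.5266288  -0.40538189 -2.64127058]
```

View pics/w10.png

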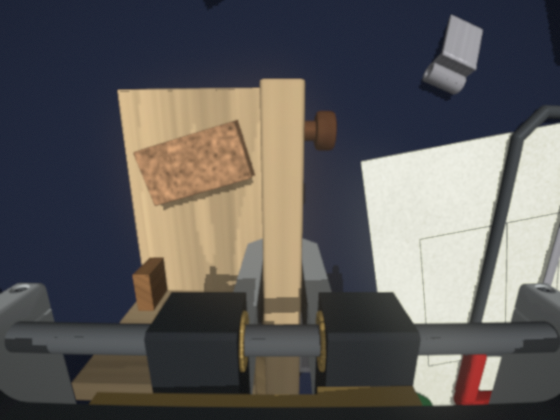

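View pics/ds10.png

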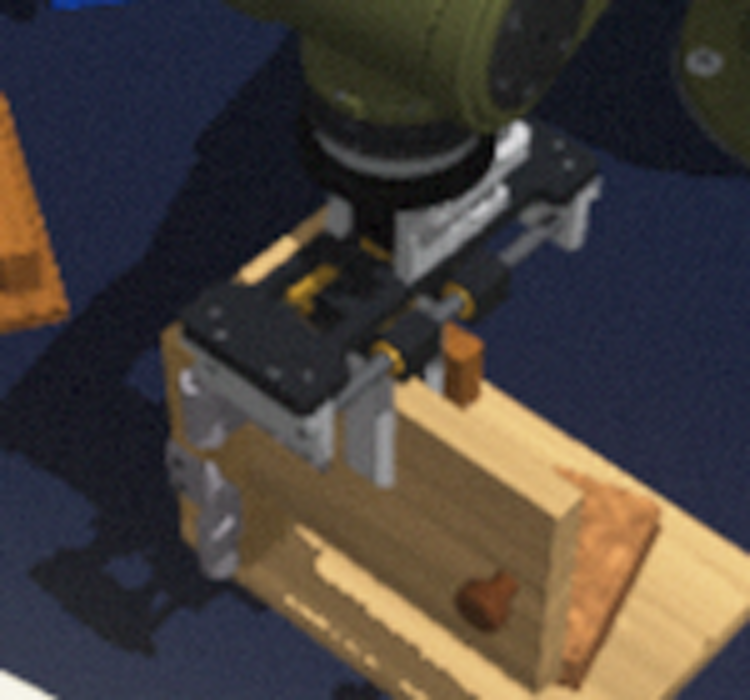

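View pics/dt10.png

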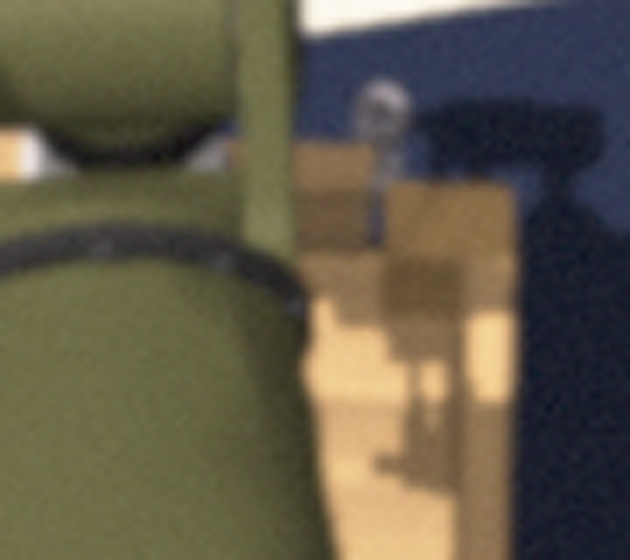

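```bash
python3 - <<'E'
from h import *
w=load("w10");s=load("s10");t=load("t10");p=np.array([0.55741833,0.05469448,0.17513918]);yw=-.0471;c,sn=np.cos(yw),np.sin(yw);R=np.array([[c,-sn,0],[sn,c,0],[0,0,1]])
D=lambda x,y,z:p+R@[x,y+.007,z-.084]
for y in(90,60,30): print(y,proj([D(-.009,y/1e3,.135),D(.009,y/1e3,.135)],w).round(1).tolist())
g=cv2.cvtColor(w["color"],cv2.COLOR_BGR2GRAY).astype(float)
for r in(90,130,170,210): 
    d=np.abs(np.diff(g[r,245:320]));print(r,[(245.5+i,int(d[i])) for i in np.argsort(-d)[:8]])
F=lambda im,n,u,v,sc,fn,w_,h_:None
def ov(im,pts,u,v,w_,h_,sc,fn):
    a=cv2.resize(im["color"][v:v+h_,u:u+w_],None,fx=sc,fy=sc,interpolation=cv2.INTER_CUBIC)
    for seg,col in pts:
        q=((proj(seg,im)-[u,v]+.5)*sc).astype(int)
        cv2.polylines(a,[q.reshape(-1,1,2)],False,col,1)
    cv2.imwrite(fn,a)
def box(a,b):
    (x0,y0,z0),(x1,y1,z1)=a,b
    l=[[(x0,y0,z),(x1,y0,z),(x1,y1,z),(x0,y1,z),(x0,y0,z)] for z in(z0,z1)]
    l+= [[(x,y,z0),(x,y,z1)] for x in(x0,x1) for y in (y0,y1)]
    return l
th=np.linspace(0,2*np.pi,40)
segs=[([D(*q) for q in l],(0,0,255)) for l in box((-.009,-.09,0),(.009,.09,.135))]
segs+=[([D(.031+.01*np.cos(a),-.093+.01*np.sin(a),z) for a in th],(0,255,0)) for z in(.06,.098)]
h=np.array([.5843,-.0327,0])
segs+=[([h+[.01*np.cos(a),.01*np.sin(a),z] for a in th],(255,0,255)) for z in(.05,.085)]
segs+=[([h+[0,0,.085],h+[0,0,.130]],(255,255,0))]
B=lambda x,y,z:h+R@[x,y,z]
segs+=[([B(*q) for q in l],(255,128,0)) for l in box((-.052,-.053,0),(-.022,-.003,.162))+box((-.202,-.053,0),(-.022,.2,.018))]
ov(s,segs,200,140,150,120,5,"pics/os.png");ov(t,segs,205,160,105,95,7,"pics/ot.png")
ov(load("s1"),segs,200,140,150,120,5,"pics/os1.png");ov(load("t1"),segs,205,160,105,95,7,"pics/ot1.png")
ov(load("s1"),segs[-12-3-10:],200,140,150,120,5,"pics/os1.png")
E
```

```text
90 [[258.0, 77.5], [303.9, 77.5]]
60 [[259.4, 154.5], [302.6, 154.5]]
30 [[260.8, 222.8], [301.4, 222.8]]
90 [(np.float64(304.5), 37), (np.float64(303.5), 35), (np.float64(305.5), 20), (np.float64(302.5), 18), (np.float64(258.5), 14), (np.float64(261.5), 13), (np.float64(259.5), 11), (np.float64(262.5), 9)]
130 [(np.float64(303.5), 27), (np.float64(302.5), 26), (np.float64(259.5), 18), (np.float64(301.5), 16), (np.float64(304.5), 13), (np.float64(260.5), 12), (np.float64(315.5), 12), (np.float64(262.5), 11)]
170 [(np.float64(253.5), 33), (np.float64(302.5), 32), (np.float64(303.5), 30), (np.float64(252.5), 26), (np.float64(254.5), 22), (np.float64(301.5), 22), (np.float64(248.5), 18), (np.float64(249.5), 17)]
210 [(np.float64(302.5), 34), (np.float64(301.5), 30), (np.float64(303.5), 20), (np.float64(300.5), 18), (np.float64(260.5), 13), (np.float64(263.5), 11), (np.float64(261.5), 9), (np.float64(299.5), 8)]
```

View pics/os.png

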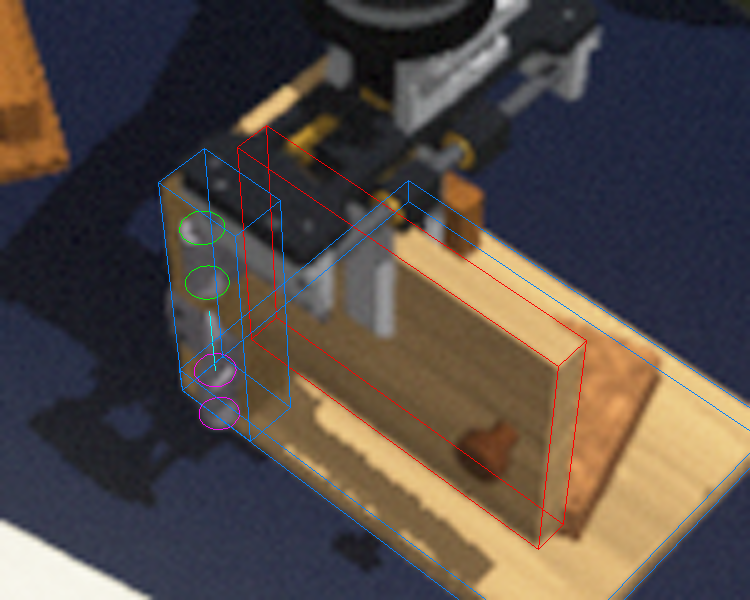

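View pics/ot.png

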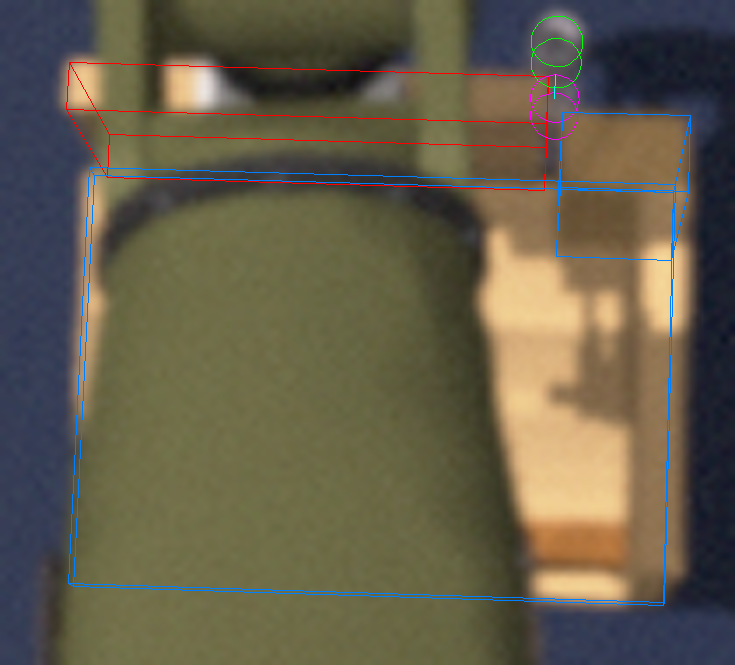

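View pics/ot1.png

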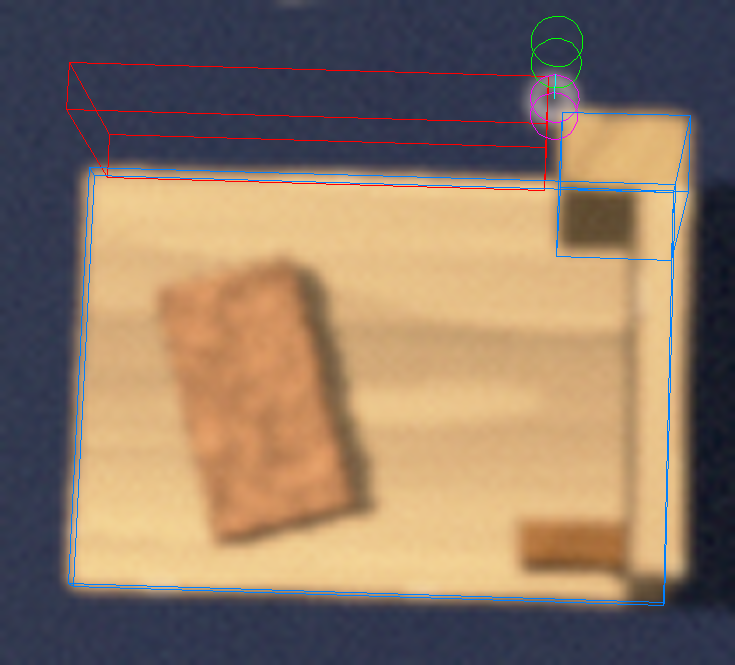

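```bash
python3 - <<'E'
from h import *
yaw=np.radians(-2.3);c,s=np.cos(yaw),np.sin(yaw)
h=np.array([.5844,-.0327]);q=h+np.array([[c,-s],[s,c]])@[-.031,.086];print(q)
move_straight([*q,.162],[np.pi,0,yaw],v=.05)
hold(.3)
f0=np.array(current_wrist_force())
r=move_straight([*q,.109],v=.03,stop_force=5)
print(r,current_clock(),current_tool_pos(),current_tool_rot(),np.array(current_wrist_force())-f0,current_torque())
E
```

```text
[0.55687631 0.0544748 ]
True 25.325 [0.55685318 0.05465421 0.11136393] [-3.14152699e+00  2.15211391e-04 -3.98709860e-02] [-0.34187012  0.29296418  7.88894753] [-0.20894021 -0.09381734  0.04040763]
```

```bash
python3 - <<'E'
from h import *
hold(.3)
print(current_clock(),current_tool_pos(),current_wrist_force(),current_gripper_width()*94)
p=current_tool_pos()
move_straight([p[0],p[1],.1122],v=.02);hold(.5)
print(current_clock(),current_tool_pos(),current_tool_rot(),current_wrist_force(),current_torque(),current_gripper_width()*94)
for n in("wrist","scene","top"):
    w=get_image(n);save(w,n[0]+"11")
w=load("w11");s=load("s11");t=load("t11");p=np.array(current_tool_pos());yw=current_tool_rot()[2];c,sn=np.cos(yw),np.sin(yw);R=np.array([[c,-sn,0],[sn,c,0],[0,0,1]])
D=lambda x,y,z:p+R@[x,y+.007,z-.084]
def box(a,b):
    (x0,y0,z0),(x1,y1,z1)=a,b
    l=[[(x0,y0,z),(x1,y0,z),(x1,y1,z),(x0,y1,z),(x0,y0,z)] for z in(z0,z1)]
    return l+[[(x,y,z0),(x,y,z1)] for x in(x0,x1) for y in (y0,y1)]
th=np.linspace(0,2*np.pi,40)
segs=[[D(*q) for q in l] for l in box((-.009,-.09,0),(.009,.09,.135))]+[[D(.031+.01*np.cos(a),-.093+.01*np.sin(a),z) for a in th] for z in(.06,.098)]
def ov(im,u,v,w_,h_,sc,fn):
    a=cv2.resize(im["color"][v:v+h_,u:u+w_],None,fx=sc,fy=sc,interpolation=cv2.INTER_CUBIC)
    b=a.copy()
    for seg in segs: cv2.polylines(b,[((proj(seg,im)-[u,v]+.5)*sc).astype(int).reshape(-1,1,2)],False,(0,0,255),1)
    cv2.imwrite(fn,np.vstack([a,b]) if w_>h_ else np.hstack([a,b]))
ov(s,210,150,130,120,3,"pics/os11.png");crop(s,220,170,80,80,8,"pics/oz11.png")
E
```

```text
25.625 [0.55672497 0.05474381 0.11111852] [-0.02147852  3.94086993  5.62655725] 17.753140988158485
26.375 [0.5567046  0.05472695 0.11217835] [ 3.14149912e+00  2.45528454e-03 -4.01627355e-02] [-0.81390041  0.20915655 -3.02215689] [-0.07404305 -0.00252818  0.03401773] 17.838313308928978
```

View pics/os11.png

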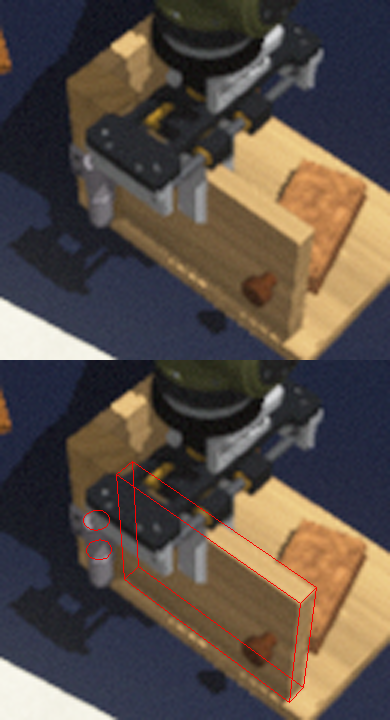

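View pics/oz11.png

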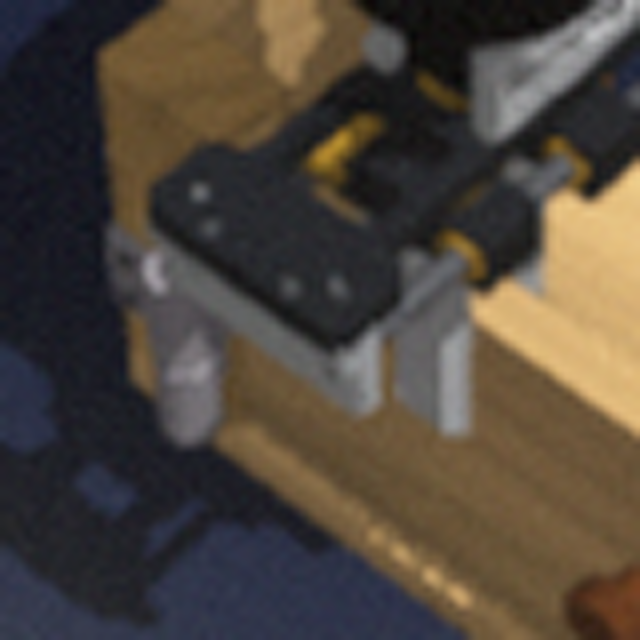

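View pics/w11.png

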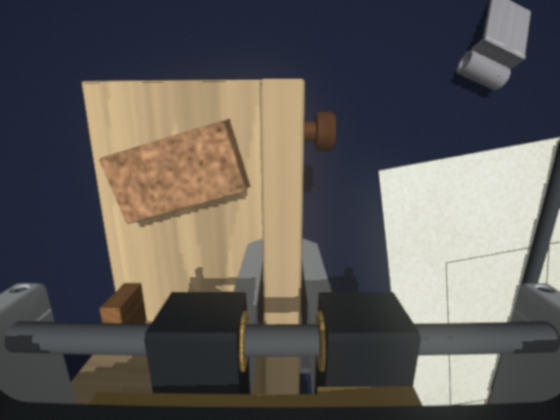

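```bash
python3 - <<'E'
from h import *
def e(n):
    im=load(n);g=cv2.cvtColor(im["color"],cv2.COLOR_BGR2GRAY).astype(float)
    d=np.diff(g[70:90,270:298].mean(1));k=np.clip(d,0,None);r=70.5+(np.arange(len(d))*k).sum()/k.sum()
    o=[]
    for row in(90,100,165,215):
        for a,b in((296,309),):
            x=np.abs(np.diff(g[row-2:row+3,a:b].mean(0)));x[x<4]=0;o.append(a+.5+(np.arange(len(x))*x).sum()/x.sum())
    print(n,round(r,2),np.round(o,2))
for n in("w9","w10","w11"): e(n)
# pose from scene/top: door far-end vertical edge tilt + top edge height
s=load("s11");crop(s,265,185,60,90,8,"pics/oe11.png")
p=np.array(current_tool_pos());yw=current_tool_rot()[2];c,sn=np.cos(yw),np.sin(yw);R=np.array([[c,-sn,0],[sn,c,0],[0,0,1]])
D=lambda x,y,z:p+R@[x,y+.007,z-.084]
print(((proj([D(.009,.09,.135),D(-.009,.09,.135),D(.009,.09,0),D(-.009,.09,0)],s)-[265,185]+.5)*8).round())
E
```

```text
w9 77.96 [304.19 304.09 302.75 301.86]
w10 78.32 [303.86 303.65 302.54 301.66]
w11 78.25 [303.64 303.5  302.48 301.55]
[[361. 368.]
 [403. 327.]
 [332. 632.]
 [370. 593.]]
```

View pics/oe11.png

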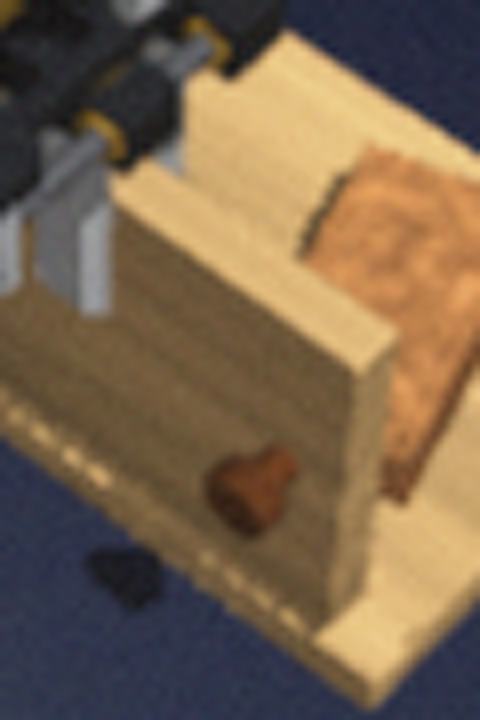

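```bash
python3 - <<'E'
from h import *
out=[]
for n,p,yw,(u,v) in(("s10",[0.55741833,0.05469448,0.17513918],-.0471,(280,190)),("s11",current_tool_pos(),current_tool_rot()[2],(280,205))):
    s=load(n);p=np.array(p);c,sn=np.cos(yw),np.sin(yw);R=np.array([[c,-sn,0],[sn,c,0],[0,0,1]])
    D=lambda x,y,z:p+R@[x,y+.007,z-.084]
    a=cv2.resize(s["color"][v:v+70,u:u+48],None,fx=8,fy=8,interpolation=cv2.INTER_CUBIC)
    for P in ([D(.009,.04,.135),D(.009,.09,.135),D(-.009,.09,.135),D(-.009,.04,.135)],[D(.009,.09,.135),D(.009,.09,0),D(-.009,.09,0),D(-.009,.09,.135)],[D(.009,.09,0),D(.009,.04,0)]):
        q=((proj(P,s)-[u,v]+.5)*8).astype(int);cv2.polylines(a,[q.reshape(-1,1,2)],False,(0,0,255),1)
    out.append(a)
cv2.imwrite("pics/cmp.png",np.hstack(out))
E
```

```text
(no output)
```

View pics/cmp.png

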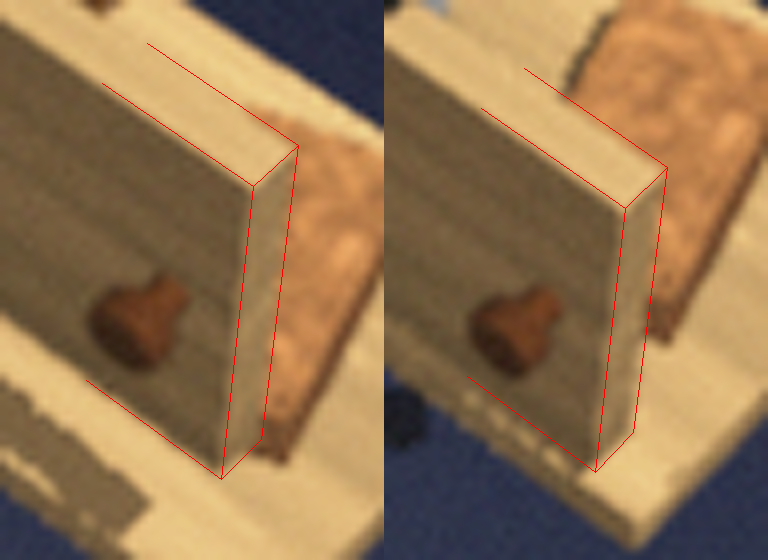

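```bash
python3 - <<'E'
from h import *
p=current_tool_pos()
r=move_straight([p[0],p[1],.1116],[np.pi,0,-.040],v=.01,stop_force=3);hold(.5)
for i in range(3):
    print(r,current_clock(),current_tool_pos(),current_tool_rot(),current_wrist_force(),current_torque(),current_gripper_width()*94,abs(current_qvel()).max());hold(.2)
w=get_image("wrist");save(w,"w12");print([(b['xyz'],b['p']) for b in boxes_of("pin",get_image("scene"))])
E
```

```text
False 27.275 [0.55673897 0.05475938 0.11164104] [ 3.14159166e+00 -9.27379843e-05 -3.99805179e-02] [ 0.32851022 -0.71605633 -3.71870937] [-0.03036787  0.05196173 -0.00603341] 17.671463507938334 0.001103077150139417
False 27.475 [0.55672002 0.05475759 0.11162371] [-3.14156118e+00 -5.26690793e-05 -4.00009863e-02] [-0.65280368  0.42256146 -3.95709676] [-0.08046309 -0.00026817  0.02946472] 17.7187906741133 0.00202589587348984
False 27.675 [0.55671348 0.05475582 0.11159869] [-3.14158113e+00 -1.43084069e-05 -3.99604443e-02] [ 0.43441766 -0.27547237 -3.39496733] [-0.07514216  0.04649546 -0.00057847] 17.495924523882938 0.0011501786693616399
[]
```

```bash
python3 - <<'E'
from h import *
p=current_tool_pos()
for z in (.1113,.1110,.1107,.1104,.1101):
    r=move_straight([p[0],p[1],z],[np.pi,0,-.040],v=.01);hold(.3)
    F=np.mean([ (hold(.03),current_wrist_force())[1] for _ in range(6)],0)
    print(z,current_clock(),current_tool_pos(),F.round(2),np.round(current_torque(),2))
    if F[2]>-2: break
w=get_image("wrist");save(w,"w12");s=get_image("scene");save(s,"s12")
E
```

```text
0.1113 28.775 [0.55675126 0.05475814 0.11132852] [ 0.11  0.34 -2.9 ] [-0.11  0.07  0.04]
0.111 29.525 [0.55680572 0.05482848 0.11115334] [-1.17  1.85  2.17] [-0.17  0.19 -0.09]
```

```bash
python3 - <<'E'
from h import *
p=current_tool_pos()
move_straight([.55673,.05477,.1112],[np.pi,0,-.040],v=.01);hold(.5)
F=np.mean([ (hold(.03),current_wrist_force())[1] for _ in range(6)],0)
print(current_clock(),current_tool_pos(),current_tool_rot(),F.round(2),np.round(current_torque(),2),current_gripper_width()*94)
w=get_image("wrist");save(w,"w12");s=get_image("scene");save(s,"s12")
g0=None
for n in("w11","w12"):
    g=cv2.cvtColor(load(n)["color"],cv2.COLOR_BGR2GRAY).astype(float)
    d=np.diff(g[70:90,270:298].mean(1));k=np.clip(d,0,None);r=70.5+(np.arange(len(d))*k).sum()/k.sum()
    o=[]
    for row in(90,100,165,215):
        x=np.abs(np.diff(g[row-2:row+3,296:309].mean(0)));x[x<4]=0;o.append(296.5+(np.arange(len(x))*x).sum()/x.sum())
    print(n,round(r,2),np.round(o,2))
crop(s,215,165,100,100,6,"pics/z12.png")
E
```

```text
30.575 [0.55673844 0.05477542 0.11121904] [-3.14157476e+00 -2.79317426e-05 -3.99950416e-02] [-0.29  1.58  1.14] [-0.04  0.04  0.01] 18.16229464828553
w11 78.25 [303.64 303.5  302.48 301.55]
w12 79.16 [303.56 303.44 302.48 301.52]
```

View pics/z12.png

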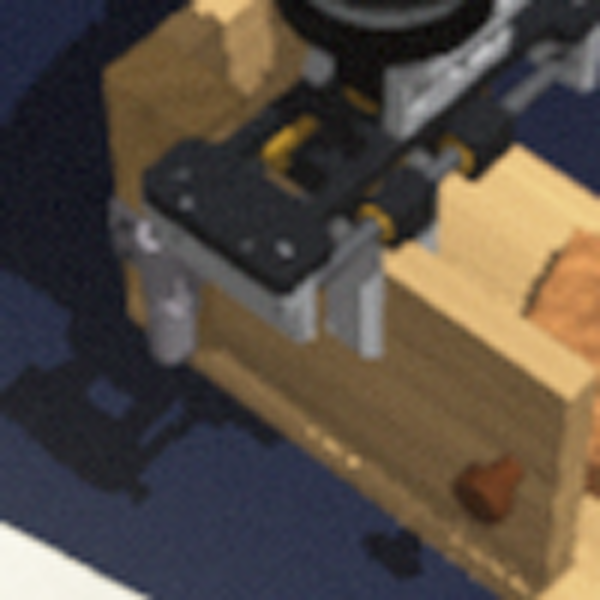

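```bash
python3 - <<'E'
from h import *
move_straight([.55673,.0547,.1113],[np.pi,0,-.040],v=.01);hold(.5)
for _ in range(2):
    F=np.mean([ (hold(.05),current_wrist_force())[1] for _ in range(6)],0)
    w=get_image("wrist");save(w,"w13")
    g=cv2.cvtColor(w["color"],cv2.COLOR_BGR2GRAY).astype(float)
    d=np.diff(g[70:90,270:298].mean(1));k=np.clip(d,0,None);print(70.5+(np.arange(len(d))*k).sum()/k.sum(),d.round(1)[4:14])
    print(current_clock(),current_tool_pos(),F.round(2),np.round(current_torque(),2),current_gripper_width()*94)
g=cv2.cvtColor(load("w11")["color"],cv2.COLOR_BGR2GRAY).astype(float);print(np.diff(g[70:90,270:298].mean(1)).round(1)[4:14])
E
```

```text
78.9027954256671 [ 0.2  1.2 11.5 40.6 44.5 20.9  5.2 -0.1 -5.9 -7.2]
31.775 [0.55670705 0.05467451 0.11126607] [ 0.4   1.79 -0.54] [ 0.12 -0.02  0.05] 17.991302556805362
78.93602736255384 [ 0.2  1.  11.7 40.4 44.7 20.8  4.9  0.5 -6.  -7.6]
32.125 [0.55669779 0.05467661 0.11126145] [-0.04  1.18 -1.09] [ 0.03 -0.05 -0.01] 17.984324838631963
[ 0.4  1.  11.5 40.2 44.8 20.9  5.5  1.4  0.2  0.3]
```

```bash
python3 - <<'E'
from h import *
close_job()
E
```

```text
the job is handed in; nothing more can be done
```

I hung the door and handed the job in at about 32 s, with the gripper still holding the door. No verdict comes back, so what follows rests on my own last checks.

**Pin:** I stood it in the jamb knuckle and let go. It stopped within about 0.1 mm of the height expected for the collar sitting on the knuckle. The wrist picture after release showed it standing, but I did not measure its lean.

**Door:** I took it from the stand, lowered it closed over the pin, and left it resting on the collar with about 3 N of contact.
- **Position:** In the scene picture the two knuckles are in line, and the door's outline matches the expected pose within about 1 pixel.
- **Level:** The door edge in the wrist picture did not shift after seating, so the door stayed level.
- **In line with the jamb:** My estimates of the cupboard's angle ranged from about -1.8° to -3°. The door is held at -2.3°, within the 4° allowed.
- **Grip:** The fingers are closed on the door (opening about 18 mm), and the arm was still.

**Weaker checks:**
- **Pin and collar:** The pin detector found nothing in the last scene picture, where the knuckles hide the pin. Contact with the collar is therefore judged from force and height only.
- **Sideways force:** A small sideways force of about 1–2 N remained on the tool.

I did not touch the punch, bolt, tape measure, spare hinge leaf or sanding block.

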